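# Index the sample turntable by one hole

## Robot

A 7-joint arm with a two-finger parallel gripper is mounted at the origin on a cart in front of the work surface, level with it; the furniture and walls round the work are solid. World frame = base frame: x ahead of the robot, y to its left, z up, the work surface at z = 0. Lengths are in mm, angles in rad, forces in N, time in s.
With the tool pointing down it reaches from about 400 to 875 mm from the base axis. Payload 4.4 kg.
Tool frame: the origin (TCP) lies midway between the tips of the shut fingers; the grasp point (between the pads) lies 19 mm behind it; z points along the fingers, y is the line along which they close (so a half turn about z gives the same grasp; the last joint's range is limited). The gripper opens to 85 mm and grips with 20 to 120 N. Pads are 22 mm wide; open, the fingers measure 114 mm over their backs; the gripper's body (76 mm by 85 mm) begins 54 mm behind the grasp point. The pads swing forward as they close: fully open they stand 13 mm farther back than shut.
Start: joints at [-1.294, 0.628, 0.038, 1.517, -0.027, 0.996, -0.02], TCP at [218.458, 612.204, 231.313] pointing down, gripper open.
Joint ranges: [-3.06, 3.06], [-0.37, 2.12], [-1.25, 1.32], [0.18, 2.47], [-1.1, 4.24], [0.23, 1.98], [-2.94, 2.94]. Speed limits (rad/s): [2.57, 2.57, 3.14, 3.14, 3.14, 3.14, 3.14].

## Interface

Orientations are given as [roll, pitch, yaw] about the fixed x, y, z axes, in that order (R = Rz(yaw) Ry(pitch) Rx(roll)).
In Python, from cell import read_state, get_image, finish_job gives the robot as it stands.
- The arm moves only by the tool send_rows, never from a script. Its argument "series" is a list of rows, each an object of numbers: "ax", "ay", "az": the turn, a rotation vector about the tool's x, y, z in rad; "dx", "dy", "dz": the shift along the tool's x, y, z in cm; "hand": the closure, from 0 (fully open) to 1 (shut). In form: [{"ax": .., "ay": .., "az": .., "dx": .., "dy": .., "dz": .., "hand": ..}, ...]. A call has 1 to 10 rows; each row is the pose to reach, as a shift and turn from the pose commanded when the call began, along the tool's axes at that moment; what a row does not reach only later rows make up. A row lasts 1/10 s, in which the tool goes at most 50 mm and 8.59 degrees, less where a joint would pass 70% of its speed; a pose out of reach is approached as far as the arm can. A call with a gripper value outside its range is refused whole. The fingers move at their own pace and stop on an object; the grip force is fixed at half the most. Time passes only in rows, so rows that repeat a pose let the fingers close. It gives the time, the measured TCP pose, the force, the opening and the grip force at its end, in the units of the state.
- read_state(): the state, without advancing time (a new reading comes with each control period).
- get_image(name): name is "side" or "top" or "wrist"; returns a dict with "pixels" (420x560x3 uint8, red, green, blue), "mtx" (3x3 intrinsics, pixels), "k1" (the pictures are not rectified: a ray, as slopes to the right and down, at radius r is drawn at 1 + k1 r^2 times it, then the intrinsics apply), "R" (3x3) and "t" (3): a world point X has camera coordinates R X + t. Camera axes: x right, y down, z forward; pixel columns grow to the right and rows downward; lengths in mm; the calibration is good to about 2 mm. A picture is of the moment at which its call begins. There is no depth.
- finish_job(): hands the job in; it is judged then, once.
The state is a dict: "clock": time; "qpos": joint angles; "qd": joint speeds; "tau": joint torques, N m; "eef_pos": TCP position; "tool_rot": TCP orientation; "force": force on the tool from outside, world axes, zero at the start; "torque": the same for the moment, N m; "width": finger opening in mm; "gripper_force": force on a finger pad.
Only numpy, scipy, OpenCV 4.12 (cv2) and the standard library are available. Lean on these libraries where they do the work, as an engineer would, in place of code of your own. Each camera call takes 0.05 s, during which the arm holds its last target. There are 200 camera calls.

## Task

Index the vial turntable by one hole, towards the side where the red-capped bottle stands: with the fingertips press the green dished plunger button down, push it round, still pressed, to the very next hole without running on past it, and let it spring fully up there so that the table is locked again. Only push, do not grip or lift anything; leave the vials standing in their places on the table and the two bottles beside it where they are.

Things in the scene. Friction and masses are not known exactly. Their poses are not given: they have to be found in the camera images.
- index_base: fixed grey drum, 232 mm across, carrying a round aluminium turntable (210 mm across, top 54 mm above the worktop); origin on the turning axis at worktop level, z up, -x towards the starting hole. Its flange (30 to 40 mm high, to 150 mm from the axis) has five lock holes 130 mm from the axis, at 0, +-30 and +-60 degrees from -x, joined by a narrow slot
- turntable (a joint): angle of the turntable, rad: 0 at the start (middle hole), positive anticlockwise from above; the next holes are at +0.524 and -0.524. The plunger turns with it: at angle q it is at (-0.130 cos q, -0.130 sin q) m in index_base's frame. Light friction (about 1 N at the plunger), stays where left; 0.015 rad of play when locked; stops at +-1.08
- plunger (a joint): travel of the spring plunger, m: 0 up, 0.014 fully down (4 N at the top, 8 N at the bottom). Up, its 12 mm pin with domed nose sits in a flange hole from below and locks the table; pressed beyond about 0.0105 the table turns freely. Let go between holes it stays down under the flange; within about 4 mm of a hole's middle it springs up
- button_floor (a point): centre of the floor of the green dished button on the plunger, at the end of the table's short arm; round dish 60 mm outside, 52 mm inside, rim 12 mm above this point; the point is 74 mm above the worktop when up, 60 mm when fully pressed. Shut fingertips fit into the dish, press it down and carry it sideways
- dye_bottle_mid (a point): red-capped bottle, 34 mm across and 73 mm high, loose on the worktop beside the drum (165 mm to one side of the axis, +y or -y of index_base): marks the direction to turn; point at its centre, half-way up
- vial_clear_2_mid (a point): blue-capped vial, 24 mm across and 47 mm high, loose on the worktop on the other side of the drum; point at its centre
- vial_white_mid (a point): white-capped vial, on the far side of the table, 22 mm across and 51 mm high, standing loose between four short pins on the turntable, 62 mm from the axis; point at its centre
- vial_white_nest (a point): point of the turntable where the centre of that white-capped vial belongs
- vial_amber_1_mid (a point): black-capped amber vial, 27 mm across and 57 mm high, standing loose between four short pins on the turntable, 62 mm from the axis; point at its centre
- vial_amber_1_nest (a point): point of the turntable where the centre of that black-capped amber vial belongs
- vial_clear_1_mid (a point): white-capped clear vial, 24 mm across and 47 mm high, standing loose between four short pins on the turntable, 62 mm from the axis; point at its centre
- vial_clear_1_nest (a point): point of the turntable where the centre of that white-capped clear vial belongs
Things that resemble listed ones, but are neither listed nor needed, are in the scene too. Leave any turquoise look-alike of the part that bears vial_clear_2_mid alone.

How it is judged (in metres and radians):
On the way, in this order (a step that is already met when the one before it is completed fails the run):
1. the plunger is pressed in at the starting hole, freeing the table (value of joint plunger above 0.0105 m and value of joint turntable between -0.12 and 0.12 rad), for 0.1 s.
2. the table is turned between the holes with the plunger in (value of joint plunger above 0.008 m and (value of joint turntable above 0.2 rad or value of joint turntable below -0.2 rad)), for 0.1 s.
At the end, for the whole second after the job is handed in: plunger up (within 2 mm) in the hole next to the start on the red-capped bottle's side (table at 30 degrees, within 0.05 rad) and at rest; the three vials within 15 mm of their places on the table; the two bottles beside it upright (within 0.35 rad) and within 20 mm of where they stood (value of joint plunger below 0.002 m and ((y of dye_bottle_mid in the frame of index_base below 0 m and value of joint turntable between 0.4736 and 0.5736 rad) or (y of dye_bottle_mid in the frame of index_base above 0 m and value of joint turntable between -0.5736 and -0.4736 rad)) and velocity of joint turntable between -0.05 and 0.05 rad/s and not (distance between vial_white_mid and vial_white_nest above 0.015 m or distance between vial_amber_1_mid and vial_amber_1_nest above 0.015 m or distance between vial_clear_1_mid and vial_clear_1_nest above 0.015 m or (distance of dye_bottle_mid from where it was at the start of the episode above 0.02 m or angle between dye_bottle_mid's own z axis and vertical above 0.35 rad) or (distance of vial_clear_2_mid from where it was at the start of the episode above 0.02 m or angle between vial_clear_2_mid's own z axis and vertical above 0.35 rad))); the robot touches nothing.
It fails at once if the plunger was run on well past the next hole (value of joint turntable above 0.8 rad or value of joint turntable below -0.8 rad).
It fails at once if a vial was knocked or lifted out of its place on the table (distance between vial_white_mid and vial_white_nest above 0.015 m or distance between vial_amber_1_mid and vial_amber_1_nest above 0.015 m or distance between vial_clear_1_mid and vial_clear_1_nest above 0.015 m).
It fails at once if a bottle beside the table was shifted, lifted or tipped ((distance of dye_bottle_mid from where it was at the start of the episode above 0.02 m or angle between dye_bottle_mid's own z axis and vertical above 0.35 rad) or (distance of vial_clear_2_mid from where it was at the start of the episode above 0.02 m or angle between vial_clear_2_mid's own z axis and vertical above 0.35 rad)).
It also fails if it takes over 32 s, if anything falls off the work surface, if the arm or the gripper's body presses on something with over 40 N, if the wrist force passes 120 N, or if a joint passes its speed limit or range.

## Working session

There is one attempt and no reset: what is moved stays moved. The work goes in short steps, Python scripts to look and compute and a tool call to move; the robot and the scene stay as the last step left them, time stands still between calls to the robot, and variables do not carry over. Pictures are saved under pics/ and viewed, at most 10 in all, crops included, and the job is handed in when it is done.

Besides the shell and the picture viewer there is one more tool, called after "Call:" as a command line: name --argument value ..., lists and objects as JSON in quotes. send_rows: Moves the arm, as the interface text tells. Its arguments: {"type":"object","properties":{"series":{"type":"array","items":{"type":"object","properties":{"ax":{"type":"number"},"ay":{"type":"number"},"az":{"type":"number"},"dx":{"type":"number"},"dy":{"type":"number"},"dz":{"type":"number"},"hand":{"type":"number"}}}}},"required":["series"]}

```bash
mkdir -p pics; ls
python3 - <<'E'
from cell import *
import cv2,pickle
d={}
for n in ("side","top"):
    d[n]=get_image(n); cv2.imwrite(f"pics/{n}0.png",d[n]["pixels"][:,:,::-1])
    print(n,d[n]["mtx"],d[n]["k1"],d[n]["R"],d[n]["t"])
pickle.dump(d,open("im0.pkl","wb"))
print(read_state())
E
```

```text
pics
side [[511.58361043   0.         277.51262879]
 [  0.         511.58361043 208.80177946]
 [  0.           0.           1.        ]] -0.0111695332884481 [[-0.99659626 -0.08037642  0.01831752]
 [-0.05901992  0.54053226 -0.83925057]
 [ 0.05755475 -0.83747508 -0.54343624]] [568.10299275  89.77428638 916.75090334]
top [[406.18425292   0.         277.90895407]
 [  0.         406.18425292 207.85223786]
 [  0.           0.           1.        ]] -0.06375402793881825 [[ 0.00296717 -0.99999473 -0.00131668]
 [-0.98313261 -0.00267635 -0.18287457]
 [ 0.18287008  0.00183709 -0.98313537]] [ 25.25262697 573.21632528 817.03425178]
{'clock': 0.1, 'qpos': array([-1.29377668,  0.62924431,  0.03843032,  1.51827089, -0.02701907,
        0.99628808, -0.01996602]), 'qd': array([-0.00057821, -0.00142236, -0.00135608, -0.00156147, -0.00105666,
        0.00015762,  0.00048828]), 'tau': array([ 3.03106841e-03, -5.64540124e+01,  1.23040672e+00, -1.93975085e+01,
        1.13212122e-02,  5.39795874e-03, -1.11052739e-05]), 'eef_pos': array([218.2642064 , 611.66716186, 230.48588687]), 'tool_rot': array([-3.13989912e+00, -7.99258704e-06,  2.79880822e+00]), 'force': array([1.13890676, 0.76122319, 0.94323613]), 'torque': array([-0.02567914, -0.00386783,  0.05655192]), 'gripper_force': 0.0, 'width': 85.11754307945179}
```

View pics/top0.png

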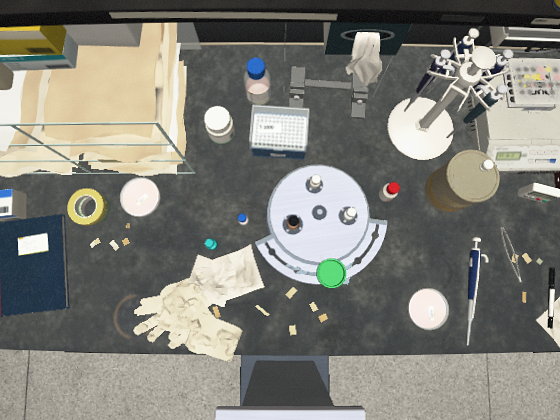

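View pics/side0.png

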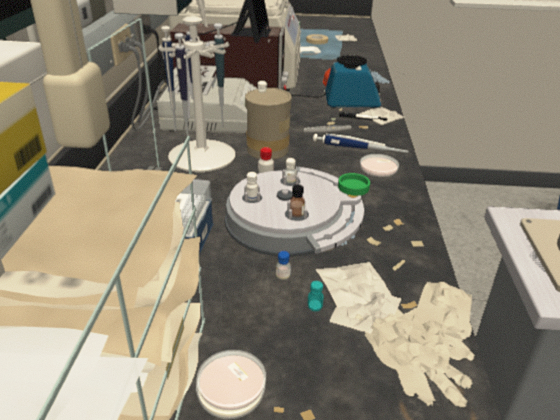

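The top view shows the green dish at (331,273), the turntable hub at (319,212) and the red cap at (391,190), which is the world -y side. The blue-capped vial is at (242,218). Candidates for the button are the green dish (331,273) and the turquoise vial (210,243); the pink petri dishes at (428,308) and (140,197) are not green. I choose the green dish on the flange.

```bash
cat > h.py <<'E'
import numpy as np,cv2
def world(im,uv,z):
    uv=np.atleast_2d(np.float64(uv)); K=im["mtx"]
    n=cv2.undistortPoints(uv[:,None],K,np.array([im["k1"],0,0,0.]))[:,0]
    d=np.c_[n,np.ones(len(n))]@im["R"]; c=-im["R"].T@im["t"]
    return c+d*((z-c[2])/d[:,2])[:,None]
def pix(im,X):
    r=cv2.Rodrigues(im["R"])[0]
    return cv2.projectPoints(np.float64(X).reshape(-1,1,3),r,im["t"],im["mtx"],np.array([im["k1"],0,0,0.]))[0][:,0]
def green(im):
    h=cv2.cvtColor(im["pixels"],cv2.COLOR_RGB2HSV)
    m=cv2.inRange(h,(50,120,60),(75,255,255))
    c=max(cv2.findContours(m,cv2.RETR_EXTERNAL,cv2.CHAIN_APPROX_NONE)[0],key=cv2.contourArea)
    return c[:,0].astype(float)
E
python3 - <<'E'
import pickle; from h import *
from scipy.optimize import least_squares
d=pickle.load(open("im0.pkl","rb"))
# fit dish: silhouette of outer rim circle r=30 at z=86
C={}
for n in d:
    c=green(d[n]); w=world(d[n],c,86)[:,:2]
    print(n,len(c),c.min(0),c.max(0))
    f=least_squares(lambda p:np.hypot(*(w-p[:2]).T)-p[2],[*w.mean(0),30],loss="soft_l1"); print("free",f.x,f.cost)
    f=least_squares(lambda p:np.hypot(*(w-p[:2]).T)-30,w.mean(0),loss="soft_l1"); print("r30",f.x,f.cost)
    C[n]=f.x
# table circle z=54, r=105: bright-region search by edges
b=C["top"]
for n in d:
    g=cv2.GaussianBlur(cv2.cvtColor(d[n]["pixels"],cv2.COLOR_RGB2GRAY),(0,0),1)
    gr=np.hypot(cv2.Sobel(g,cv2.CV_32F,1,0),cv2.Sobel(g,cv2.CV_32F,0,1))
    a=np.linspace(0,2*np.pi,240,endpoint=False)
    c0=world(d["top"],(319,212),54)[0,:2]; best=[]
    for x in np.arange(-12,12.1,1):
      for y in np.arange(-12,12.1,1):
        for r in (105,):
          p=pix(d[n],np.c_[c0[0]+x+r*np.cos(a),c0[1]+y+r*np.sin(a),54+0*a]).astype(np.float32)
          s=np.minimum(cv2.remap(gr,p[:,:1],p[:,1:],1),100).mean(); best.append((s,c0[0]+x,c0[1]+y))
    best.sort(reverse=True); print(n,best[:3],np.hypot(*(np.array(best[0][1:])-b)))
rb=world(d["top"],(391,188),73);bb=world(d["top"],(242,217),47);print(rb,bb)
im=d["top"]["pixels"][170:305,230:420,::-1];cv2.imwrite("pics/crop.png",cv2.resize(im,None,fx=4,fy=4,interpolation=2))
E
```

```text
side 79 [339. 173.] [369. 194.]
free [434.41958647 -73.23109953  36.50633383] 190.08458307997336
r30 [434.47640195 -73.34480276] 400.1405353123619
top 81 [317. 259.] [345. 287.]
free [434.50142445 -80.1538382   28.44414983] 9.471991641588291
r30 [434.5517192 -80.1496364] 70.31182390768933
side [(np.float32(95.4657), np.float64(561.160785221582), np.float64(-62.911682430940786)), (np.float32(95.42004), np.float64(561.160785221582), np.float64(-61.911682430940786)), (np.float32(94.8286), np.float64(561.160785221582), np.float64(-63.911682430940786))] 127.77716014672272
top [(np.float32(100.0), np.float64(566.160785221582), np.float64(-58.911682430940786)), (np.float32(99.99025), np.float64(566.160785221582), np.float64(-59.911682430940786)), (np.float32(99.87099), np.float64(566.160785221582), np.float64(-60.911682430940786))] 133.3116534557211
[[ 612.87386798 -212.85536711   73.        ]] [[554.03150274 103.99535221  47.        ]]
```

View pics/crop.png

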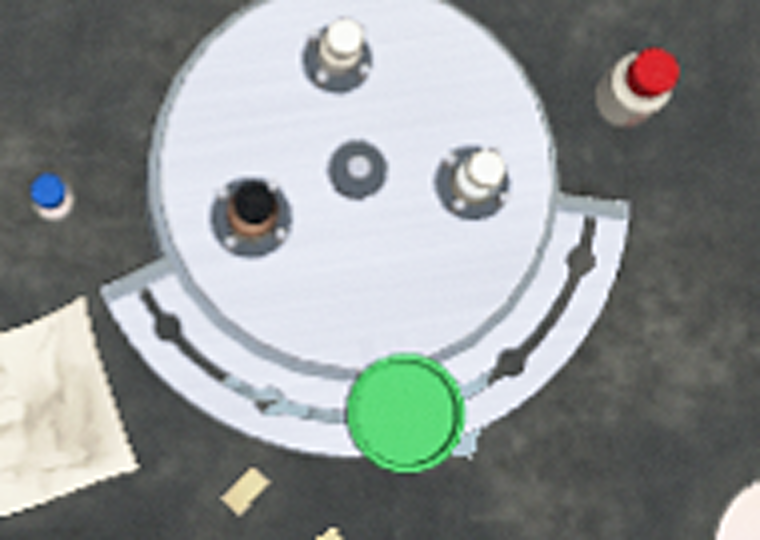

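The crop confirms the dished button at crop (405,412). The next hole on the red-cap side is at (512,361) and the one after it at (580,260). The two holes on the other side are at (265,400) and (167,326).

Run:
```python
import pickle; from h import *
from scipy.optimize import least_squares
d=pickle.load(open("im0.pkl","rb"))["top"]
uv=np.array([(580,260),(512,361),(265,400),(167,326)])/4+[229.6,169.6]
H=world(d,uv,40)[:,:2]; print(H)
q=np.radians([60,30,-30,-60]); 
def m(p,q): return p[:2]-130*np.c_[np.cos(q+p[2]),np.sin(q+p[2])]
f=least_squares(lambda p:np.r_[(m(p,q)-H).ravel(),(m(p,np.array([0]))-[434.5,-80.1]).ravel()],[564,-60,.1])
print(f.x,f.fun.reshape(-1,2)); print(m(f.x,np.radians([0,10,20,25,30,35])))
from cell import read_state
s=read_state(); from scipy.spatial.transform import Rotation as R
M=R.from_euler("xyz",s["tool_rot"]).as_matrix(); print(M)
```

```text
[[ 517.46725379 -181.66070924]
 [ 463.33785861 -143.17825746]
 [ 442.65979104  -11.47329714]
 [ 481.65722891   40.62143703]]
[ 5.63757285e+02 -5.99420991e+01  1.57462690e-01] [[-0.25130922  0.33531778]
 [-0.57820296  1.38581363]
 [-0.28579872 -1.92746187]
 [ 0.24971105  0.43409288]
 [ 0.86559985 -0.22776244]]
[[ 435.36559985  -80.32776244]
 [ 440.85609133 -102.3130405 ]
 [ 450.08087337 -123.01089895]
 [ 456.01025453 -132.67845519]
 [ 462.75965565 -141.79244383]
 [ 470.27770971 -150.28350193]]
[[-9.41822440e-01  3.36110337e-01 -5.76741487e-04]
 [ 3.36110832e-01  9.41821094e-01 -1.59231851e-03]
 [ 7.99258704e-06 -1.69353037e-03 -9.99998566e-01]]
```

Call:
send_rows --series '[{"ax":0,"ay":0,"az":0.2,"dx":-8,"dy":-5.4,"dz":0,"hand":1},{"ax":0,"ay":0,"az":0.4,"dx":-16,"dy":-10.8,"dz":0,"hand":1},{"ax":0,"ay":0,"az":0.6,"dx":-24,"dy":-16.2,"dz":0,"hand":1},{"ax":0,"ay":0,"az":0.7,"dx":-32.3,"dy":-21.6,"dz":0,"hand":1},{"ax":0,"ay":0,"az":0.7,"dx":-32.3,"dy":-21.6,"dz":0,"hand":1},{"ax":0,"ay":0,"az":0.7,"dx":-32.3,"dy":-21.6,"dz":0,"hand":1},{"ax":0,"ay":0,"az":0.7,"dx":-32.3,"dy":-21.6,"dz":0,"hand":1},{"ax":0,"ay":0,"az":0.7,"dx":-32.3,"dy":-21.6,"dz":0,"hand":1},{"ax":0,"ay":0,"az":0.7,"dx":-32.3,"dy":-21.6,"dz":0,"hand":1},{"ax":0,"ay":0,"az":0.7,"dx":-32.3,"dy":-21.6,"dz":0,"hand":1}]'

```text
clock: 1.1
eef_pos: [450.3, 299.4, 231.1]
tool_rot: [-3.141, -0.0, 2.096]
force: [-0.8, -0.8, 0.3]
width: 0.1
gripper_force: 0.0
```

Call:
send_rows --series '[{"az":0.2,"dx":-8,"dy":-5.1,"dz":0,"ax":0,"ay":0,"hand":1},{"az":0.4,"dx":-16,"dy":-10.2,"dz":0,"ax":0,"ay":0,"hand":1},{"az":0.6,"dx":-24,"dy":-15.2,"dz":0,"ax":0,"ay":0,"hand":1},{"az":0.7,"dx":-32.1,"dy":-20.3,"dz":0,"ax":0,"ay":0,"hand":1},{"az":0.7,"dx":-32.1,"dy":-20.3,"dz":2,"ax":0,"ay":0,"hand":1},{"az":0.7,"dx":-32.1,"dy":-20.3,"dz":4,"ax":0,"ay":0,"hand":1},{"az":0.7,"dx":-32.1,"dy":-20.3,"dz":6,"ax":0,"ay":0,"hand":1},{"az":0.7,"dx":-32.1,"dy":-20.3,"dz":8,"ax":0,"ay":0,"hand":1},{"az":0.7,"dx":-32.1,"dy":-20.3,"dz":9,"ax":0,"ay":0,"hand":1},{"az":0.7,"dx":-32.1,"dy":-20.3,"dz":10,"ax":0,"ay":0,"hand":1}]'

```text
clock: 2.1
eef_pos: [436.0, -78.9, 130.0]
tool_rot: [-3.14, -0.0, 1.398]
force: [-0.5, -0.7, -0.8]
width: -0.2
gripper_force: 0.0
```

Run:
```python
from cell import *; from h import *
s=read_state(); print(s["clock"],s["eef_pos"],s["tool_rot"],s["force"],s["qpos"])
im=get_image("wrist")
for r in (26,30):
  a=np.linspace(0,2*np.pi,60)
p=pix(im,[[435.4,-80.3,74],[462.8,-141.8,40],s["eef_pos"]]);print(p)
o=im["pixels"][:,:,::-1].copy()
c=green(im);print(c.min(0),c.max(0))
a=np.linspace(0,2*np.pi,80);cv2.polylines(o,[pix(im,np.c_[435.4+30*np.cos(a),-80.3+30*np.sin(a),86+0*a]).astype(int).reshape(-1,1,2)],True,(0,0,255),1)
cv2.imwrite("pics/w1.png",o)
```

```text
2.1 [435.96247105 -78.91956288 130.02739371] [-3.13963488e+00 -4.77812328e-04  1.39838909e+00] [-0.54761283 -0.6530477  -0.77375147] [-0.12231672  0.53853756  0.34080432  2.17888739 -0.38018631  0.48162199
  0.34153228]
[[277.38904312 225.44041555]
 [321.24373733 274.32747182]
 [277.37513432 257.51489552]]
[234. 186.] [321. 261.]
```

View pics/w1.png

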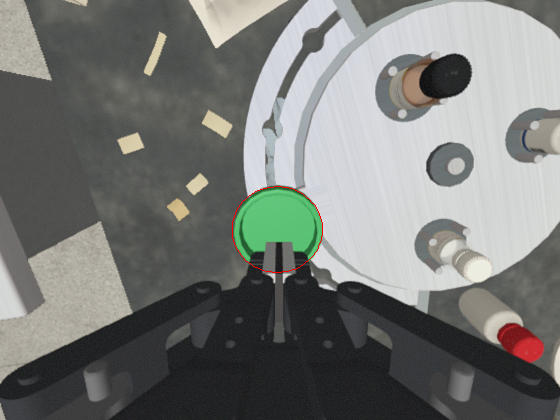

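The fitted rim circle (red) coincides with the green dish at (278,228). The next hole shows at (322,274). Descending and pressing.

Call:
send_rows --series '[{"ax":0,"ay":0,"az":0,"dx":-0.1,"dy":0,"dz":2.5,"hand":1},{"ax":0,"ay":0,"az":0,"dx":-0.1,"dy":0,"dz":4.5,"hand":1},{"ax":0,"ay":0,"az":0,"dx":-0.1,"dy":0,"dz":5.5,"hand":1},{"ax":0,"ay":0,"az":0,"dx":-0.1,"dy":0,"dz":6.0,"hand":1},{"ax":0,"ay":0,"az":0,"dx":-0.1,"dy":0,"dz":6.4,"hand":1},{"ax":0,"ay":0,"az":0,"dx":-0.1,"dy":0,"dz":6.7,"hand":1},{"ax":0,"ay":0,"az":0,"dx":-0.1,"dy":0,"dz":6.9,"hand":1},{"ax":0,"ay":0,"az":0,"dx":-0.1,"dy":0,"dz":6.9,"hand":1},{"ax":0,"ay":0,"az":0,"dx":-0.1,"dy":0,"dz":6.9,"hand":1}]'

```text
clock: 3.05
eef_pos: [436.7, -80.0, 63.1]
tool_rot: [3.14, -0.0, 1.399]
force: [-2.0, 0.1, 6.3]
width: -0.3
gripper_force: 3.1
```

Call:
send_rows --series '[{"ax":0,"ay":0,"az":0,"dx":0,"dy":0,"dz":0.15,"hand":1},{"ax":0,"ay":0,"az":0,"dx":0,"dy":0,"dz":0.25,"hand":1},{"ax":0,"ay":0,"az":0,"dx":0,"dy":0,"dz":0.25,"hand":1},{"ax":0,"ay":0,"az":0,"dx":0,"dy":0,"dz":0.25,"hand":1}]'

```text
clock: 3.45
eef_pos: [436.7, -80.1, 60.7]
tool_rot: [3.14, -0.0, 1.399]
force: [-1.5, 1.5, 7.4]
width: -0.2
gripper_force: 3.4
```

Call:
send_rows --series '[{"ax":0,"ay":0,"az":0,"dx":-0.5,"dy":0.2,"dz":0,"hand":1},{"ax":0,"ay":0,"az":0,"dx":-1.05,"dy":0.42,"dz":0,"hand":1},{"ax":0,"ay":0,"az":0,"dx":-1.56,"dy":0.65,"dz":0,"hand":1},{"ax":0,"ay":0,"az":0,"dx":-2.07,"dy":0.92,"dz":0,"hand":1},{"ax":0,"ay":0,"az":0,"dx":-2.56,"dy":1.2,"dz":0,"hand":1},{"ax":0,"ay":0,"az":0,"dx":-3.04,"dy":1.51,"dz":0,"hand":1},{"ax":0,"ay":0,"az":0,"dx":-3.5,"dy":1.84,"dz":0,"hand":1},{"ax":0,"ay":0,"az":0,"dx":-3.95,"dy":2.18,"dz":0,"hand":1},{"ax":0,"ay":0,"az":0,"dx":-3.95,"dy":2.18,"dz":0,"hand":1}]'

```text
clock: 4.35
eef_pos: [452.6, -124.2, 61.0]
tool_rot: [3.138, 0.001, 1.398]
force: [-0.5, -1.3, 6.8]
width: 0.1
gripper_force: 3.4
```

```bash
cat > look.py <<'E'
import sys
from cell import *; from h import *
from scipy.optimize import least_squares
s=read_state(); print(s["clock"],s["eef_pos"],s["tool_rot"],s["force"])
im=get_image("top"); zr=float(sys.argv[1])
c=green(im); w=world(im,c,zr)[:,:2]
ax=np.array([563.76,-59.94])
# fit with centre constrained to the 130 mm circle: q
def cen(q): return ax-130*np.array([np.cos(q+.1575),np.sin(q+.1575)])
f=least_squares(lambda p:np.hypot(*(w-cen(p[0])).T)-28.4,[.3],loss="soft_l1");print("q",f.x,cen(f.x[0]),f.cost)
e=s["eef_pos"][:2]-ax; print("tcp q",np.arctan2(-e[1],-e[0])-.1575,np.hypot(*e))
o=im["pixels"][150:310,220:430,::-1]; cv2.imwrite(sys.argv[2],cv2.resize(o,None,fx=3.5,fy=3.5,interpolation=2))
E
python3 look.py 72 pics/t2.png
```

```text
4.35 [ 452.62793865 -124.1623835    61.01277372] [3.13769861e+00 9.54667547e-04 1.39816556e+00] [-0.50282564 -1.32444749  6.80281909]
q [0.37801451] [ 451.95919462 -126.27686695] 134.63571645074887
tcp q 0.36650534469994467 128.3543906571216
```

View pics/t2.png

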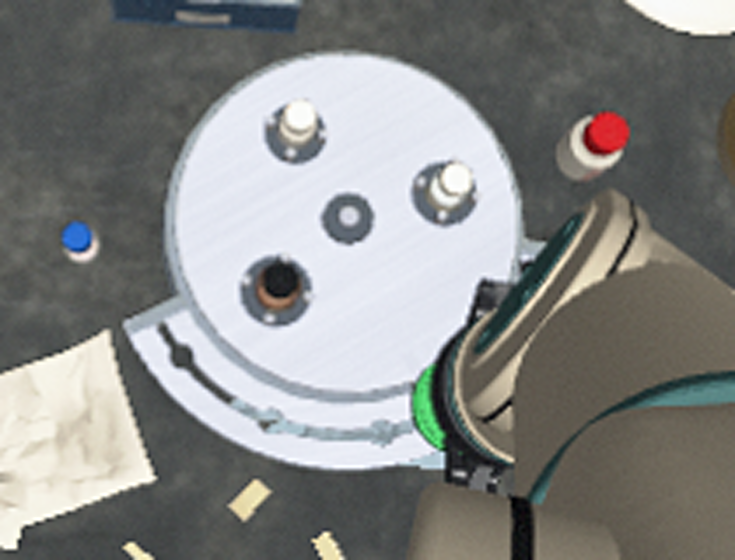

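The dish at (428,405) follows the fingers, and all vials and bottles are in place. Moving on to just short of the hole.

Call:
send_rows --series '[{"ax":0,"ay":0,"az":0,"dx":-0.4,"dy":0.35,"dz":0.02,"hand":1},{"ax":0,"ay":0,"az":0,"dx":-0.75,"dy":0.7,"dz":0.02,"hand":1},{"ax":0,"ay":0,"az":0,"dx":-1.1,"dy":1.05,"dz":0.02,"hand":1},{"ax":0,"ay":0,"az":0,"dx":-1.36,"dy":1.32,"dz":0.02,"hand":1},{"ax":0,"ay":0,"az":0,"dx":-1.36,"dy":1.32,"dz":0.02,"hand":1},{"ax":0,"ay":0,"az":0,"dx":-1.36,"dy":1.32,"dz":0.02,"hand":1}]'

```text
clock: 5.0
eef_pos: [463.2, -139.6, 60.9]
tool_rot: [3.138, 0.001, 1.399]
force: [-0.5, -0.3, 6.8]
width: -0.3
gripper_force: 3.4
```

```bash
cat > w.py <<'E'
import sys
from cell import *; from h import *
import pickle
from scipy.optimize import least_squares
s=read_state(); print(s["clock"],s["eef_pos"],s["force"]); zr=float(sys.argv[1])
ax=np.array([563.76,-59.94])
cen=lambda q: ax-130*np.array([np.cos(q+.1575),np.sin(q+.1575)])
e=s["eef_pos"][:2]-ax; print("tcp q",np.arctan2(-e[1],-e[0])-.1575,np.hypot(*e))
im=get_image("wrist"); c=green(im); c=c[c[:,1]<c[:,1].max()-25]
w=world(im,c,zr)[:,:2]
f=least_squares(lambda p:np.hypot(*(w-p).T)-29.5,w.mean(0),loss="soft_l1"); e=f.x-ax
print("wrist dish",f.x,"q",np.arctan2(-e[1],-e[0])-.1575,np.hypot(*e),f.cost/len(w))
# table rotation from the nests: polar correlation of the top-view turntable against the first picture
def polar(im):
    a=np.radians(np.arange(0,360,.25)); r=np.arange(45,82,1.); A,Rr=np.meshgrid(a,r)
    p=pix(im,np.c_[(ax[0]+Rr*np.cos(A)).ravel(),(ax[1]+Rr*np.sin(A)).ravel(),np.full(A.size,54.)]).astype(np.float32)
    return cv2.remap(im["pixels"],p[:,0].reshape(A.shape),p[:,1].reshape(A.shape),1).astype(float).mean(2)
t=get_image("top"); P0=polar(pickle.load(open("im0.pkl","rb"))["top"]); P1=polar(t)
sh=range(0,200); 
# caps lean outwards, so compare only low-level (nest) pixels by clipped difference
sc=[np.minimum(abs(np.roll(P0,k,1)-P1),60).mean() for k in sh]; k=int(np.argmin(sc)); print("table q",np.radians(k*.25))
o=im["pixels"][:,:,::-1]; cv2.imwrite(sys.argv[2],o)
E
python3 w.py 72 pics/w3.png
```

```text
5.0 [ 463.17508213 -139.55761025   60.87781108] [-0.49925136 -0.31927153  6.84092064]
tcp q 0.5120648915611528 128.28207031691798
wrist dish [ 461.86732605 -140.86532357] q 0.5137073481918182 130.11927220895643 5.232837748691055
table q 0.5105088062083414
```

View pics/w3.png

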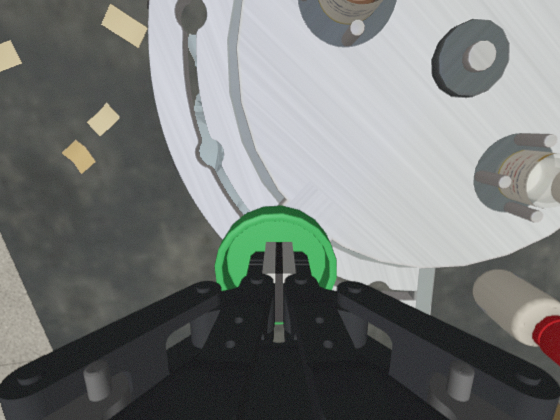

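The table is at q≈0.512, centred on the next hole to within 1.5 mm; dish at (277,262). Nudging 1 mm, then releasing straight up.

Call:
send_rows --series '[{"ax":0,"ay":0,"az":0,"dx":-0.08,"dy":0.09,"dz":0,"hand":1},{"ax":0,"ay":0,"az":0,"dx":-0.08,"dy":0.09,"dz":0,"hand":1},{"ax":0,"ay":0,"az":0,"dx":-0.08,"dy":0.09,"dz":-0.3,"hand":1},{"ax":0,"ay":0,"az":0,"dx":-0.08,"dy":0.09,"dz":-0.5,"hand":1},{"ax":0,"ay":0,"az":0,"dx":-0.08,"dy":0.09,"dz":-0.7,"hand":1},{"ax":0,"ay":0,"az":0,"dx":-0.08,"dy":0.09,"dz":-0.7,"hand":1},{"ax":0,"ay":0,"az":0,"dx":-0.08,"dy":0.09,"dz":-0.7,"hand":1}]'

```text
clock: 5.8
eef_pos: [463.4, -139.9, 67.6]
tool_rot: [3.139, 0.0, 1.399]
force: [-0.7, 0.3, 5.5]
width: 0.1
gripper_force: 2.5
```

Still 5.5 N at z 67.6, so the plunger is rising into the hole. Withdrawing.

Call:
send_rows --series '[{"ax":0,"ay":0,"az":0,"dx":0,"dy":0,"dz":-0.3,"hand":1},{"ax":0,"ay":0,"az":0,"dx":0,"dy":0,"dz":-0.6,"hand":1},{"ax":0,"ay":0,"az":0,"dx":0,"dy":0,"dz":-0.9,"hand":1},{"ax":0,"ay":0,"az":0,"dx":0,"dy":0,"dz":-2,"hand":1},{"ax":0,"ay":0,"az":0,"dx":0,"dy":0,"dz":-4,"hand":1},{"ax":0,"ay":0,"az":0,"dx":0,"dy":0,"dz":-6.5,"hand":1},{"ax":0,"ay":0,"az":0,"dx":0,"dy":0,"dz":-6.5,"hand":1},{"ax":0,"ay":0,"az":0,"dx":0,"dy":0,"dz":-6.5,"hand":1}]'

```text
clock: 6.6
eef_pos: [462.3, -139.3, 132.0]
tool_rot: [3.141, -0.0, 1.399]
force: [-0.0, -0.5, 0.1]
width: 0.1
gripper_force: 0.0
```

```bash
python3 w.py 86 pics/w4.png
python3 - <<'E'
from cell import *; import cv2; from h import *
im=get_image("side"); o=im["pixels"][130:300,200:400,::-1].copy()
q=.524+.1575; x,y=563.76-130*np.cos(q),-59.94-130*np.sin(q); a=np.linspace(0,2*np.pi,60)
for z,c in((86,(0,0,255)),(72,(255,0,0))):
    p=pix(im,np.c_[x+30*np.cos(a),y+30*np.sin(a),z+0*a])
    print(z,p.min(0),p.max(0))
g=green(im);print(g.min(0),g.max(0))
cv2.imwrite("pics/s4.png",cv2.resize(o,None,fx=3.5,fy=3.5,interpolation=2))
E
```

```text
6.6 [ 462.33724096 -139.32297011  132.03088067] [-0.03300717 -0.5070578   0.13527276]
tcp q 0.506598972487003 128.79531045470398
wrist dish [ 462.35468821 -140.62204437] q 0.5145762752217428 129.586378694235 0.18604062557305248
table q 0.5148721293383273
86 [322.74923592 158.33203762] [353.07715333 172.61002315]
72 [322.28644569 164.42997913] [352.38682037 178.90740853]
[324. 158.] [353. 177.]
```

View pics/s4.png

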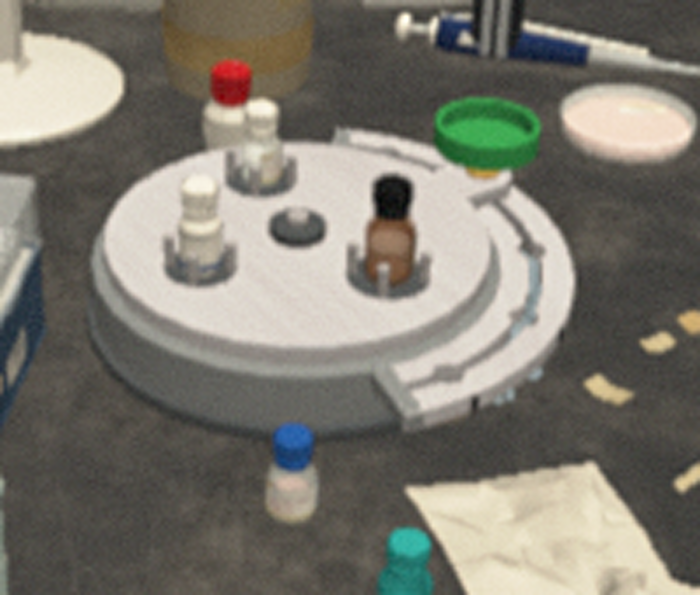

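View pics/w4.png

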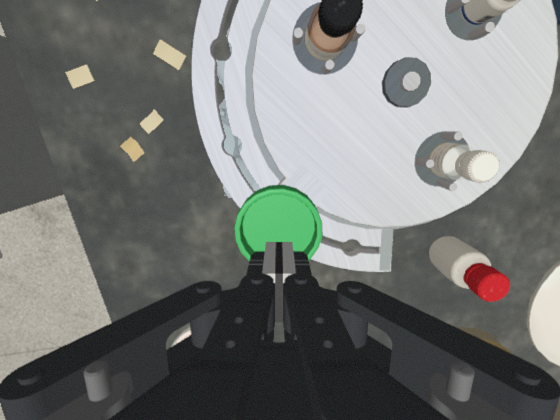

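The button stands fully up: its rim top in the side image is at row 158, matching the "up" prediction. It sits at the next hole with q≈0.515, the vials and bottles are undisturbed, and the robot is clear.

```bash
python3 -c "
from cell import *
print(finish_job())"
```

```text
the job is handed in; nothing more can be done
None
```

I indexed the turntable one hole towards the red-capped bottle and handed the job in. The last pictures show the button fully up at the next hole (about 0.515 rad), the vials and bottles in place and the robot clear; no verdict was returned.

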